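Pick up the cleaned coupling with the parts tongs

TASK

Take the red-headed tongs out of their stand by the two grip plates, and use them to pick up the freshly cleaned chrome coupling that stands on the blue pad, without touching it with the gripper. Squeeze no harder than needed (a light grip of 20 to 30 N on the tongs is plenty) and leave everything else where it is. Finish while still holding the tongs closed on the coupling, steady and upright, with the coupling lifted at least 10 cm above the table.

Things in the scene. Friction and masses are not known exactly. Their poses are not given: they have to be found in the camera images.
- tongs: Parallel-action spring tongs with a red head, standing tips down in a stand: 128 mm tall, about 0.1 kg. Origin midway between the two tips, at their lower end; z up along the tongs; the two arms (22 mm wide in x) close along y, symmetrically and staying parallel. The head, 22 x 34 mm in x and y, spans 110 to 128 mm above the origin.
- tongs_grip (a point): Place to grip the tongs, across their y axis: midway between the two flat black rubber grip plates on the outside of the arms, 90 mm straight above the tips. The plates span 75 to 109 mm above the tips; their outer faces are 64 mm apart when open.
- tongs_left (a joint): Inward travel of each arm in m (both move alike): 0 open, 0.014 stop. Grip plates are 64 mm minus twice this apart, the jaw gap 49 mm minus twice this; the V-jaws close on the coupling at about 0.011. A spring opens the arms: 4 N to start, 9.5 N at the coupling. Squeezed to 0.002 to 0.003 they can be lifted and carried open.
- tongs_stand: Fixed grey stand, base 76 x 106 x 6 mm (x, y, z), with an upright pocket open at the top, inner 25 x 70 mm (x, y), rim 42 mm above the table. The tongs' tips stand on its floor, 6 mm above the table; draw the tongs straight up by 50 mm or more to clear it. Origin at the centre of the underside.
- coupling_clean: Chrome coupling, round, 33 mm diameter, 46 mm tall, 0.06 kg, standing loose and upright on the blue pad. Origin at the centre of its underside, z up. Its sides are met by the jaws well with the tongs' tips 6 to 12 mm above its underside.
- pad_blue: Fixed round blue pad, 66 mm diameter, 8 mm thick, on the table; the cleaned coupling stands on it. Origin at the centre of its underside.
- pad_yellow: Fixed round yellow pad, 66 mm diameter, 8 mm thick; an uncleaned coupling stands on it. Origin at the centre of its underside.
- coupling_uncleaned: The same kind of coupling, on the yellow pad: to be left alone. Origin at the centre of its underside.
- tape_roll: Brown roll of tape lying on the table, 80 mm diameter, 20 mm high; leave alone. Origin at the centre of its underside.
- lens_cleaner: Upright white and blue bottle with a red tip, 51 mm diameter, 132 mm tall; leave alone. Origin at the centre of its underside.
- adapter_a: Dark grey plug adapter lying near the robot, 44 x 91 x 26 mm; leave alone. Origin at the centre of its underside.
- adapter_b: Dark grey plug adapter on the left of the table, 44 x 91 x 26 mm; leave alone. Origin at the centre of its underside.
- tally_counter: Chromed hand tally counter lying flat, 72 x 44 x 20 mm; leave alone. Origin at the centre of its underside.
- tongs_jaws (a point): Point midway between the blue soft V-jaws, 18 mm straight above the tips. The jaws span 1 to 35 mm above the tips; the free gap between them is 49 mm when open. The round coupling centres itself in the V along x and y.

How it is judged (in metres and radians):
On the way, in this order (a step that is already met when the one before it is completed fails the run):
1. the tongs are lifted out of the stand with the gripper, the coupling still on its pad (distance of tongs from where it was at the start of the episode above 0.04 m and height (world z) of tongs above 0.045 m and contact force between the fingers and tongs above 1 N and contact force between tongs and coupling_clean below 0.1 N and height (world z) of coupling_clean below 0.015 m), for 0.1 s.
2. the tongs are closed on the coupling while it still stands on the blue pad (contact force between tongs and coupling_clean above 2 N and value of joint tongs_left above 0.004 m and height (world z) of coupling_clean below 0.02 m and horizontal distance between coupling_clean and pad_blue below 0.03 m), for 0.1 s.
At the end, for the whole second after the job is handed in: The gripper holds the tongs closed on the cleaned coupling (over 2 N), not touching it; its underside is over 100 mm above the table, upright within 0.35 rad, below 30 mm/s; the other coupling stands on the yellow pad, all else is within 30 mm of its start (height (world z) of coupling_clean above 0.1 m and angle between coupling_clean's own z axis and vertical below 0.35 rad and linear speed of coupling_clean below 0.03 m/s and contact force between tongs and coupling_clean above 2 N and contact force between the fingers and tongs above 2 N and contact force between the fingers and coupling_clean below 0.1 N and z of coupling_clean in the frame of tongs between -0.035 and 0.01 m and horizontal distance between coupling_uncleaned and pad_yellow below 0.03 m and angle between coupling_uncleaned's own z axis and vertical below 0.2 rad and distance of each of tape_roll, lens_cleaner, adapter_a, adapter_b, tally_counter from where it was at the start of the episode below 0.03 m); the arm keeps its last pose, push and grip.
It fails at once if the gripper or arm touches the cleaned coupling (contact force between any of the fingers, the arm and coupling_clean above 0.5 N).
It fails at once if the tongs press on the cleaned coupling with more than 80 N in all (about 40 N a jaw) (contact force between tongs and coupling_clean above 80 N).
It fails at once if the cleaned coupling is knocked over or dropped on its side (angle between coupling_clean's own z axis and vertical above 0.6 rad).
It fails at once if the uncleaned coupling is knocked over or pushed off its pad (distance of coupling_uncleaned from where it was at the start of the episode above 0.03 m or angle between coupling_uncleaned's own z axis and vertical above 0.4 rad).
It also fails if it takes over 42 s, if anything falls off the work surface, if the arm or the gripper's body presses on something with over 40 N, if the wrist force passes 120 N, or if a joint passes its speed limit or range.

ROBOT

A 6-joint arm with a two-finger parallel gripper is mounted at the origin on a cart in front of the work surface, level with it; the furniture and walls round the work are solid. World frame = base frame: x ahead of the robot, y to its left, z up, the work surface at z = 0. Lengths are in m, angles in degrees, forces in N, time in s.
With the tool pointing down it reaches from about 0.3 to 0.75 m from the base axis. Payload 8.5 kg.
Tool frame: the origin (TCP) lies at the very end of the fingers, on their centre line; the grasp point (between the pads) lies 19 mm behind it; z points along the fingers, y is the direction in which the jaws open and shut (so a half turn about z gives the same grasp; the last joint's range is limited). The gripper opens to 85 mm and grips with 20 to 120 N. Pads are 22 mm wide; open, the fingers measure 114 mm over their backs; the gripper's body (76 mm by 85 mm) begins 54 mm behind the grasp point. The pads swing forward as they close: fully open they stand 13 mm farther back than shut.
Start: joints at [60.029, 21.807, 74.336, -0, 83.858, -12.336], TCP at [0.167, 0.524, 0.231] pointing down, gripper open.
Joint ranges: [-178.18, 178.18], [-50.72, 133.34], [12.68, 142.11], [-81.47, 261.47], [9.98, 163.14], [-165.26, 165.26]. Speed limits (degrees/s): [136.94, 136.94, 180, 180, 180, 180].

INTERFACE

Orientations are given as a 3x3 rotation matrix whose columns are the frame's x, y, z axes.
In Python, from rig import status, vision, env gives the robot as it stands.
- The arm moves only by the tool send_rows, never from a script. Its argument "targets" is a list of rows, each a list of 7 numbers: the shift along the tool's x, y, z in units of 50 mm (1.0 is 50 mm), then the turn, a rotation vector about the tool's x, y, z in units of 8 degrees (1.0 is 8 degrees), then the finger opening in mm, from 0 to 85.4. A call has 1 to 5 rows; each row is the pose to reach, as a shift and turn from the pose commanded when the call began, along the tool's axes at that moment; what a row does not reach only later rows make up. A row lasts 1/8 s, in which the tool goes at most 62.5 mm and 10.7 degrees, less where a joint would pass 70% of its speed; a pose out of reach is approached as far as the arm can. A call with a gripper value outside its range is refused whole. The fingers move at their own pace and stop on an object; "grip_force" is the grip in N (left out, the last holds). Time passes only in rows, so rows that repeat a pose let the fingers close. It gives the time, the measured TCP pose, the force and the opening at its end, in the units of the state.
- status.observe(): the state, without advancing time (a new reading comes with each control period).
- vision.get_image(name): name is "scene" or "top" or "wrist"; returns (picture, depth): 400x640x3 uint8, red, green, blue; 400x640 float32, m along the optical axis (not along the pixel's ray), 0 where there is no reading.
- vision.camera_model(name): a dict with "camera_matrix" (3x3 intrinsics, pixels), "view" (4x4, takes a point from world to camera coordinates); the wrist camera has in their place "T_tool_cam" (4x4, takes a point from camera to tool coordinates, whose origin is the TCP and whose axes are the flange's). Camera axes: x right, y down, z forward; pixel columns grow to the right and rows downward; lengths in m; the calibration is good to about 2 mm. A picture is of the moment at which its call begins: read the wrist's pose just before it. camera_model takes no time and is no camera call.
- env.close_job(): hands the job in, once; it reports no verdict.
Trained networks look in the newest picture that a camera, given by its name, has taken for a name from the list of things; names that differ only in an ending like _2 or _b are one class to them, and where a whole thing is asked for, a point or a joint stands for the part that bears it (a point fixed in the world has none). Each returns a list of dicts, best first, with "p" (0 to 1); they miss things now and then, are a little off and sometimes report something else, mostly with a low value. They report only what shows in the picture. A call takes as long as a camera call.
- vision.masks_of(camera, label): "pixels" (400x640 bool, what is visible of it) and "extent" ([left, top, right, bottom] in pixels, round what is visible of it).
The state is a dict: "time_s": time; "q": joint angles; "qvel": joint speeds; "joint_efforts": joint torques, N m; "position": TCP position; "tool_rot": TCP orientation; "ft_force": force on the tool from outside, world axes, zero at the start; "wrist_torque": the same for the moment, N m; "grip_width": finger opening in m.
Only numpy, scipy, OpenCV 4.12 (cv2) and the standard library are available. Lean on these libraries where they do the work, as an engineer would, in place of code of your own. Each camera call takes 0.05 s, during which the arm holds its last target.

## Working session

There is one attempt and no reset: what is moved stays moved. The work goes in short steps, Python scripts to look and compute and a tool call to move; the robot and the scene stay as the last step left them, time stands still between calls to the robot, and variables do not carry over. Pictures are saved under pics/ and viewed, and the job is handed in when it is done.

Besides the shell and the picture viewer there is one more tool, called after "Call:" by a JSON object that holds its "fn" and its "kwargs". send_rows: Moves the arm, as the interface text tells. Its arguments: {"type":"object","properties":{"targets":{"type":"array","items":{"type":"array","items":{"type":"number"}}},"grip_force":{"type":"number"}},"required":["targets"]}

```bash
mkdir -p pics; ls
cat > h.py <<'E'
import numpy as np,cv2
from rig import status,vision,env
def save(n,im): cv2.imwrite('pics/'+n+'.png',cv2.cvtColor(im,cv2.COLOR_RGB2BGR))
def cam2world(name,st=None):
    m=vision.camera_model(name);K=np.array(m['camera_matrix'])
    if 'view' in m: T=np.linalg.inv(np.array(m['view']))
    else:
        W=np.eye(4);W[:3,:3]=st['tool_rot'];W[:3,3]=st['position'];T=W@np.array(m['T_tool_cam'])
    return K,T
def cloud(mask,d,K,T):
    v,u=np.nonzero(mask&(d>0));z=d[v,u]
    P=np.c_[(u-K[0,2])/K[0,0]*z,(v-K[1,2])/K[1,1]*z,z]
    return P@T[:3,:3].T+T[:3,3],u,v
E
python3 - <<'E'
from h import *
s=status.observe();print({k:np.round(v,3).tolist() for k,v in s.items()})
for n in ['scene','top','wrist']:
    s=status.observe();im,d=vision.get_image(n);save(n+'0',im);np.savez('/tmp/'+n+'0.npz',im=im,d=d)
    K,T=cam2world(n,s);print(n,np.round(K,1).tolist(),np.round(T,3).tolist())
    if n=='wrist':continue
    for l in ['tongs','tongs_stand','coupling_clean','pad_blue','coupling_uncleaned','lens_cleaner']:
        for r in vision.masks_of(n,l)[:3]:
            P,u,v=cloud(r['pixels'],d,K,T)
            print(n,l,round(r['p'],2),r['extent'],len(P), np.round(np.percentile(P,[3,50,97],axis=0),3).tolist() if len(P) else '')
E
```

```text
pics
{'time_s': 0.0, 'q': [60.029, 21.842, 74.385, -0.001, 83.858, -12.334], 'qvel': [-0.04, -0.087, 0.097, -0.079, -0.021, -0.054], 'joint_efforts': [-0.001, -44.845, -23.128, -0.0, 0.005, -0.0], 'position': [0.166, 0.524, 0.231], 'tool_rot': [[-0.953, 0.303, -0.001], [0.303, 0.953, -0.001], [0.0, -0.001, -1.0]], 'ft_force': [0.181, 0.245, 0.742], 'wrist_torque': [-0.053, 0.003, 0.007], 'grip_width': 0.086}
scene [[361.4, 0.0, 318.1], [0.0, 361.4, 201.7], [0.0, 0.0, 1.0]] [[0.899, -0.253, 0.357, 0.25], [-0.437, -0.538, 0.721, -0.469], [0.01, -0.804, -0.595, 0.588], [0.0, 0.0, 0.0, 1.0]]
scene tongs 0.64 [287.5, 161.5, 315.5, 195.0] 418 [[0.532, 0.213, 0.0], [0.556, 0.243, 0.099], [0.621, 0.36, 0.135]]
scene tongs 0.49 [280.3, 189.6, 329.0, 219.5] 832 [[0.51, 0.191, 0.003], [0.554, 0.229, 0.013], [0.603, 0.27, 0.042]]
scene tongs 0.46 [308.2, 247.5, 323.6, 272.9] 339 [[0.477, 0.014, 0.007], [0.489, 0.022, 0.038], [0.504, 0.05, 0.054]]
scene tongs_stand 0.86 [280.8, 188.4, 327.2, 217.3] 818 [[0.509, 0.191, 0.004], [0.555, 0.229, 0.014], [0.602, 0.269, 0.042]]
scene tongs_stand 0.61 [2
[... 1380 characters left out ...]
, [0.503, 0.049, 0.056]]
top pad_blue 0.84 [369.7, 212.7, 398.3, 246.1] 574 [[0.467, 0.001, 0.002], [0.5, 0.032, 0.008], [0.526, 0.062, 0.012]]
top pad_blue 0.32 [233.4, 137.2, 266.6, 166.8] 662 [[0.645, 0.279, 0.008], [0.661, 0.298, 0.084], [0.688, 0.324, 0.126]]
top coupling_uncleaned 0.66 [381.1, 165.5, 406.2, 185.3] 282 [[0.588, -0.011, 0.007], [0.603, 0.009, 0.046], [0.624, 0.023, 0.056]]
top lens_cleaner 0.58 [235.0, 139.4, 265.8, 167.4] 664 [[0.645, 0.279, 0.007], [0.662, 0.297, 0.084], [0.688, 0.323, 0.126]]
wrist [[325.8, 0.0, 317.3], [0.0, 325.8, 203.1], [0.0, 0.0, 1.0]] [[0.302, 0.903, 0.305, 0.089], [0.953, -0.287, -0.096, 0.549], [0.0, 0.32, -0.948, 0.374], [0.0, 0.0, 0.0, 1.0]]
```

View pics/top0.png

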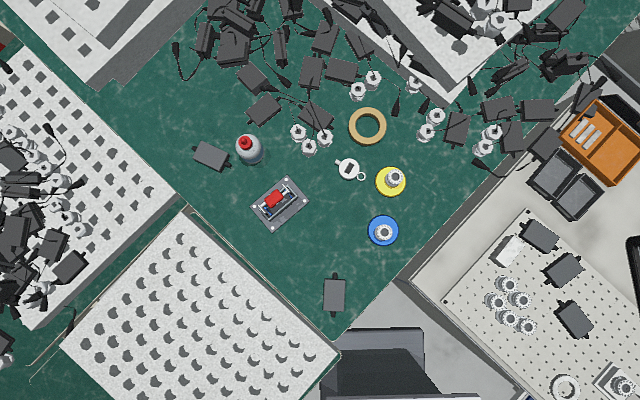

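View pics/scene0.png

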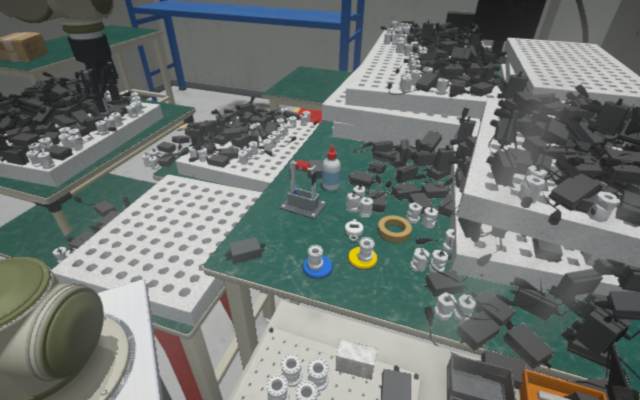

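Run:
```python
import cv2
a=cv2.imread('pics/top0.png')[150:260,220:420];cv2.imwrite('pics/topz.png',cv2.resize(a,None,fx=4,fy=4,interpolation=cv2.INTER_CUBIC))
```

```text
(no output)
```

View pics/topz.png

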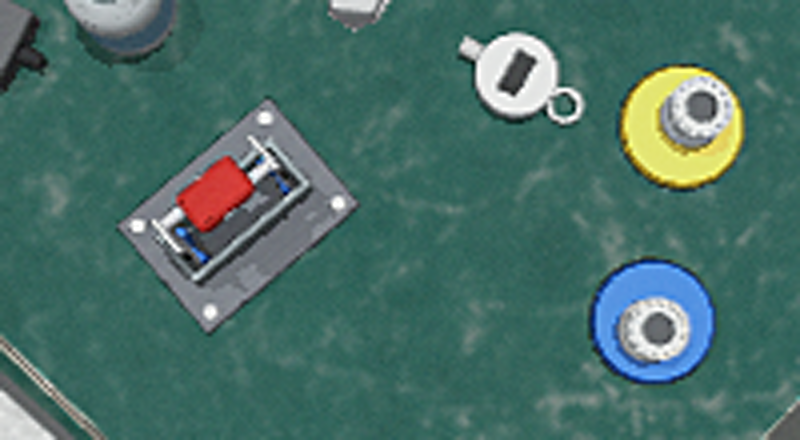

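The top view shows the tongs in the stand at about px (275,204), the clean coupling on the blue pad at (384,233) and the uncleaned one at (394,178). I'll compute the stand and head pose, then move the wrist camera in for a second view.

```bash
cat > fit.py <<'E'
from h import *
def red(im):
    h=cv2.cvtColor(im,cv2.COLOR_RGB2HSV); return (((h[...,0]<8)|(h[...,0]>172))&(h[...,1]>150)&(h[...,2]>80))
def rays(K,T,uv,z):
    uv=np.atleast_2d(uv);d=np.c_[(uv[:,0]-K[0,2])/K[0,0],(uv[:,1]-K[1,2])/K[1,1],np.ones(len(uv))]@T[:3,:3].T
    return T[:3,3]+d*((z-T[2,3])/d[:,2])[:,None]
def rect(P):
    c,s,a=cv2.minAreaRect((P[:,:2]*1000).astype(np.float32))
    if s[0]<s[1]: a+=90;s=s[::-1]
    return np.round(c,1),np.round(s,1),round(a%180,1)
def report(n,im,d,K,T,near=(0.556,0.249)):
    P,u,v=cloud(np.ones(d.shape,bool),d,K,T)
    k=np.hypot(P[:,0]-near[0],P[:,1]-near[1])<.075
    b=k&(P[:,2]>.003)&(P[:,2]<.012)&((im[v,u].max(1).astype(int)-im[v,u].min(1))<40)
    print(n,'base',b.sum(),rect(P[b]),'z',np.median(P[b][:,2]))
    h=k&red(im)[v,u]&(P[:,2]>.12)
    print(n,'head',h.sum(),rect(P[h]),'z',np.round(np.percentile(P[h][:,2],[5,50,95]),4))
    uv=np.c_[u[h],v[h]].astype(float); print('  head top plane z.134',rect(rays(K,T,uv,.134)),)
E
python3 - <<'E'
from fit import *
z=np.load('/tmp/top0.npz');K,T=cam2world('top');report('top',z['im'],z['d'],K,T)
for n in ['top','scene']:
    z=np.load(f'/tmp/{n}0.npz');K,T=cam2world(n)
    P,u,v=cloud(np.ones(z['d'].shape,bool),z['d'],K,T)
    for c in [(.49,.035),(.603,.009)]:
        k=np.hypot(P[:,0]-c[0],P[:,1]-c[1])<.03
        t=k&(P[:,2]>.049)&(P[:,2]<.06); 
        if t.sum()>5: print(n,c,t.sum(),cv2.minEnclosingCircle(P[t][:,:2].astype(np.float32)),np.median(P[t],axis=0))
E
```

```text
top base 1193 (array([550.2, 247.5]), array([124.2, 109.5]), 117.9) z 0.006947645561158788
top head 200 (array([557.9, 247.2]), array([32.3, 21.7]), 128.9) z [0.1309 0.1345 0.137 ]
  head top plane z.134 (array([557.6, 246.9]), array([32.3, 21.5]), 129.4)
top (0.49, 0.035) 124 ((0.4917530417442322, 0.03392137587070465), 0.01574648544192314) [0.49280132 0.03382889 0.05221883]
top (0.603, 0.009) 125 ((0.6034363508224487, 0.008248048834502697), 0.015845315530896187) [0.60375563 0.00801111 0.05196589]
scene (0.49, 0.035) 99 ((0.49125272035598755, 0.029681021347641945), 0.016683200374245644) [0.4908844  0.02920441 0.05124644]
scene (0.603, 0.009) 95 ((0.6034826636314392, 0.0022210206370800734), 0.01617889478802681) [0.6034646  0.0031073  0.05102085]
```

Call:
{"fn": "send_rows", "kwargs": {"targets": [[-0.5,-0.15,0,0,0,-0.5,85],[-1.4,-0.4,0,0,0,-1.5,85],[-2.4,-0.7,0,0,0,-2.6,85],[-3.4,-1.0,0,0,0,-3.7,85],[-4.4,-1.3,0,0,0,-4.8,85]], "grip_force": 25}}

```text
time_s: 1.38
position: [0.3579, 0.3945, 0.2314]
tool_rot: [[-0.933, -0.359, 0.0], [-0.359, 0.933, 0.0], [-0.0, 0.0, -1.0]]
ft_force: [-1.1, 0.0, 0.4]
grip_width: 0.0848
```

```bash
cat > go.py <<'E'
from h import *
from scipy.spatial.transform import Rotation as Ro
# desired: TCP pos p, tool y at angle deg (tool down) -> units in tool frame
def go(p,ang):
    s=status.observe();R=np.array(s['tool_rot']);a=np.radians(ang)
    y=np.array([np.cos(a),np.sin(a),0]);z=np.array([0,0,-1.]);D=np.c_[np.cross(y,z),y,z]
    print('t',s['time_s'],'pos',np.round(s['position'],4),'yaw y',np.degrees(np.arctan2(R[1,1],R[0,1])).round(2),'w',s['grip_width'],'F',np.round(s['ft_force'],1),'q',np.round(s['q'],1))
    print('shift',np.round(R.T@(np.array(p)-s['position'])/.05,3),'turn',np.round(np.degrees(Ro.from_matrix(R.T@D).as_rotvec())/8,3))
E
python3 -c "
from go import *
go([.5576,.247,.23],127)"
```

```text
t 1.375 pos [0.3579 0.3945 0.2314] yaw y 111.06 w 0.08478233441082024 F [-1.1  0.   0.4] q [ 35.   20.   77.1   0.   82.9 -76. ]
shift [-2.668 -4.188  0.029] turn [ 1.000e-03  2.000e-03 -1.993e+00]
```

Call:
{"fn": "send_rows", "kwargs": {"targets": [[-0.5,-0.8,0,0,0,-0.4,85],[-1.1,-1.7,0,0,0,-0.8,85],[-1.7,-2.7,0,0,0,-1.3,85],[-2.3,-3.6,0,0,0,-1.7,85],[-2.67,-4.19,0.03,0,0,-2.0,85]]}}

```text
time_s: 2.0
position: [0.5575, 0.2452, 0.2296]
tool_rot: [[-0.801, -0.598, 0.0], [-0.598, 0.801, -0.0], [-0.0, -0.0, -1.0]]
ft_force: [-0.2, 0.1, 0.7]
grip_width: 0.0848
```

Run:
```python
from go import *
from fit import *
go([.5576,.247,.23],127)
s=status.observe();im,d=vision.get_image('wrist');save('w1',im);np.savez('/tmp/w1.npz',im=im,d=d,p=s['position'],R=s['tool_rot'])
K,T=cam2world('wrist',s);report('wrist',im,d,K,T)
for l in ['tongs','tongs_stand']:
    for r in vision.masks_of('wrist',l)[:2]: print(l,r['p'],r['extent'])
```

```text
t 2.0 pos [0.5575 0.2452 0.2296] yaw y 126.76 w 0.08479784261160217 F [-0.2  0.1  0.7] q [  12.6   27.9   64.5   -0.    87.6 -114.1]
shift [-0.023  0.028 -0.008] turn [-0.001  0.    -0.03 ]
wrist base 3435 (array([557.7, 246.8]), array([105.6,  75.7]), 129.0) z 0.006044665556671547
wrist head 1102 (array([557., 246.]), array([32.1, 20.7]), 128.8) z [0.1289 0.1336 0.1349]
  head top plane z.134 (array([555.7, 245.1]), array([32. , 23.2]), 130.4)
tongs 0.69 [277.3, 163.3, 362.3, 219.3]
tongs_stand 0.77 [271.9, 133.1, 365.6, 202.2]
```

View pics/w1.png

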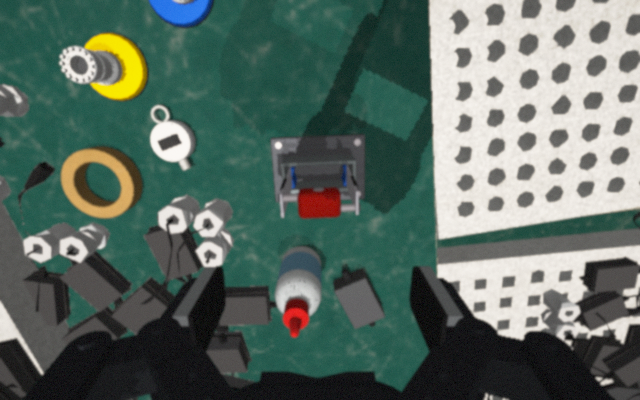

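The wrist view shows the head at px (320,203) and the stand base at (320,170). The two views agree: centre (0.5575, 0.2465), axis 129°, head top at 0.134.

Call:
{"fn": "send_rows", "kwargs": {"targets": [[-0.016,0.02,0.5,0,0,-0.28,85],[-0.016,0.02,1.2,0,0,-0.28,85],[-0.016,0.02,1.9,0,0,-0.28,85],[-0.016,0.02,2.4,0,0,-0.28,85],[-0.016,0.02,2.4,0,0,-0.28,85]]}}

```text
time_s: 2.78
position: [0.5542, 0.2489, 0.1086]
tool_rot: [[-0.777, -0.63, -0.004], [-0.63, 0.777, -0.001], [0.003, 0.002, -1.0]]
ft_force: [1.0, -0.9, 0.8]
grip_width: 0.085
```

Run:
```python
from go import *
go([.5575,.2465,.074],129)
s=status.observe();im,d=vision.get_image('wrist');save('w2',im)
```

```text
t 2.775 pos [0.5542 0.2489 0.1086] yaw y 129.05 w 0.08496497580428858 F [ 1.  -0.9  0.8] q [  13.    33.7   75.1    0.    71.4 -116. ]
shift [-0.023 -0.081  0.692] turn [ 0.012 -0.023  0.006]
```

View pics/w2.png

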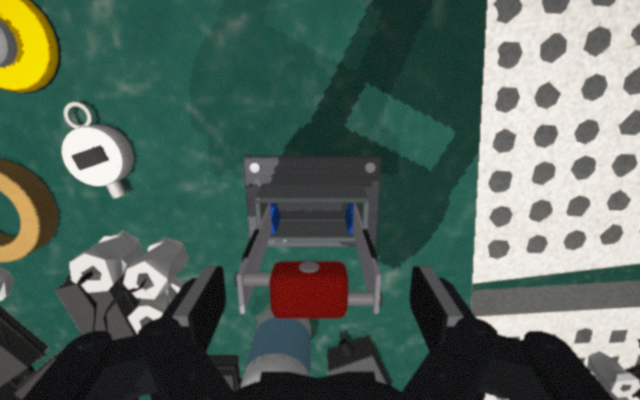

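The head, at px (309,288), sits slightly left of the finger midpoint at about col 317. That matches the 4 mm offset in the pose readout, so I'll correct it.

Call:
{"fn": "send_rows", "kwargs": {"targets": [[-0.02,-0.08,0,0,0,0,85],[-0.02,-0.08,0,0,0,0,85]]}}

```text
time_s: 3.08
position: [0.5596, 0.2458, 0.111]
tool_rot: [[-0.777, -0.629, 0.002], [-0.629, 0.777, 0.0], [-0.002, -0.001, -1.0]]
ft_force: [0.1, -0.4, -0.4]
grip_width: 0.0852
```

Run:
```python
from go import *
go([.5575,.2465,.074],129)
```

```text
t 3.075 pos [0.5596 0.2458 0.111 ] yaw y 128.99 w 0.08523899772396856 F [ 0.1 -0.4 -0.4] q [  12.6   33.8   74.5   -0.    71.6 -116.4]
shift [0.026 0.039 0.74 ] turn [-0.007  0.014 -0.001]
```

Call:
{"fn": "send_rows", "kwargs": {"targets": [[0.02,0.04,0.25,0,0,0,85],[0.02,0.04,0.5,0,0,0,85],[0.02,0.04,0.72,0,0,0,85],[0.02,0.04,0.72,0,0,0,85],[0.02,0.04,0.72,0,0,0,85]]}}

```text
time_s: 3.7
position: [0.5572, 0.2467, 0.074]
tool_rot: [[-0.777, -0.629, 0.0], [-0.629, 0.777, 0.0], [-0.0, -0.0, -1.0]]
ft_force: [-0.2, -0.7, -0.8]
grip_width: 0.085
```

Run:
```python
from go import *
go([.5575,.2465,.074],129)
im,d=vision.get_image('wrist');save('w3',im)
```

```text
t 3.7 pos [0.5572 0.2467 0.074 ] yaw y 129.0 w 0.08495348166818983 F [-0.2 -0.7 -0.8] q [  12.8   36.    77.2    0.    66.8 -116.2]
shift [-0.002 -0.008 -0.001] turn [-0.001  0.002  0.   ]
```

View pics/w3.png

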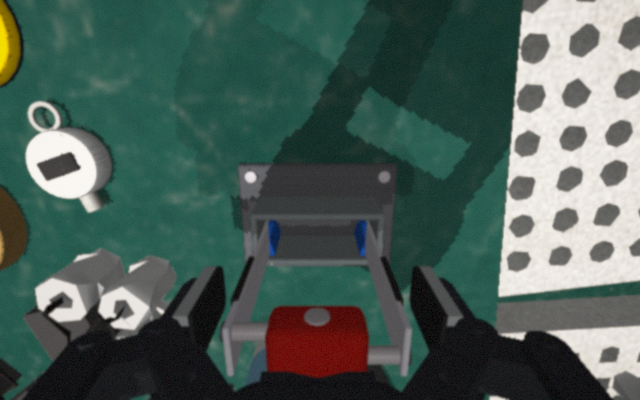

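The tongs are now centred between the fingers at col 318, so I'll close gently.

Call:
{"fn": "send_rows", "kwargs": {"targets": [[0,0,0,0,0,0,70],[0,0,0,0,0,0,66],[0,0,0,0,0,0,63],[0,0,0,0,0,0,61],[0,0,0,0,0,0,59]], "grip_force": 20}}

```text
time_s: 4.38
position: [0.5576, 0.2469, 0.075]
tool_rot: [[-0.777, -0.629, 0.002], [-0.629, 0.777, 0.001], [-0.002, -0.001, -1.0]]
ft_force: [-0.8, 0.1, 7.3]
grip_width: 0.0592
```

Call:
{"fn": "send_rows", "kwargs": {"targets": [[0,0,0,0,0,0,59],[0,0,0,0,0,0,59],[0,0,0,0,0,0,59]]}}

```text
time_s: 4.75
position: [0.5576, 0.2469, 0.0749]
tool_rot: [[-0.777, -0.629, 0.002], [-0.629, 0.777, 0.001], [-0.002, -0.001, -1.0]]
ft_force: [-0.0, -0.7, 7.5]
grip_width: 0.0593
```

Run:
```python
from go import *
go([.5575,.2465,.074],129)
im,d=vision.get_image('wrist');save('w4',im)
```

```text
t 4.75 pos [0.5576 0.2469 0.0749] yaw y 129.0 w 0.05934285732620498 F [-0.  -0.7  7.5] q [  12.8   36.    77.1    0.    66.8 -116.2]
shift [ 0.006 -0.005  0.019] turn [-0.007  0.015  0.   ]
```

View pics/w4.png

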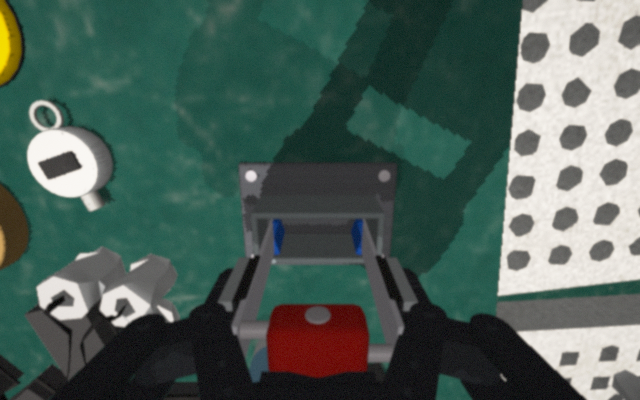

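Call:
{"fn": "send_rows", "kwargs": {"targets": [[0,0,-0.1,0,0,0,59],[0,0,-0.3,0,0,0,59],[0,0,-0.6,0,0,0,59],[0,0,-0.9,0,0,0,59],[0,0,-1.1,0,0,0,59]]}}

```text
time_s: 5.42
position: [0.5572, 0.2468, 0.1303]
tool_rot: [[-0.777, -0.629, 0.001], [-0.629, 0.777, 0.0], [-0.001, -0.001, -1.0]]
ft_force: [-0.7, 0.3, -1.2]
grip_width: 0.0594
```

Call:
{"fn": "send_rows", "kwargs": {"targets": [[0,0,-0.2,0,0,0,59],[0,0,-0.5,0,0,0,59],[0,0,-0.7,0,0,0,59],[0,0,-0.7,0,0,0,59],[0,0,-0.7,0,0,0,59]]}}

```text
time_s: 6.05
position: [0.5568, 0.2466, 0.1634]
tool_rot: [[-0.777, -0.629, -0.001], [-0.629, 0.777, -0.0], [0.001, 0.0, -1.0]]
ft_force: [-0.3, 0.0, -1.7]
grip_width: 0.0592
```

Run:
```python
from go import *
from fit import *
go([.4915,.033,.165],129)
for n in ['wrist','scene','top']:
    s=status.observe();im,d=vision.get_image(n);save(n+'5',im);np.savez(f'/tmp/{n}5.npz',im=im,d=d)
    K,T=cam2world(n,s);P,u,v=cloud(np.ones(d.shape,bool),d,K,T)
    h=red(im)[v,u]&(np.hypot(P[:,0]-.5575,P[:,1]-.2465)<.04)&(P[:,2]>.18)
    if h.sum(): print(n,h.sum(),np.round(np.percentile(P[h],[5,50,95],axis=0),4).tolist())
im=cv2.imread('pics/scene5.png')[110:290,220:400];cv2.imwrite('pics/s5z.png',cv2.resize(im,None,fx=3.3,fy=3.3,interpolation=2))
```

```text
t 6.05 pos [0.5568 0.2466 0.1634] yaw y 129.0 w 0.05924854602388613 F [-0.3  0.  -1.7] q [  12.8   30.7   70.8   -0.    78.6 -116.2]
shift [ 3.703 -2.498 -0.03 ] turn [ 0.003 -0.006  0.   ]
wrist 5457 [[0.5418, 0.2311, 0.2145], [0.5532, 0.2441, 0.2217], [0.5646, 0.2558, 0.2229]]
scene 37 [[0.5441, 0.2253, 0.2185], [0.5545, 0.2352, 0.2214], [0.5825, 0.2453, 0.2461]]
```

View pics/wrist5.png

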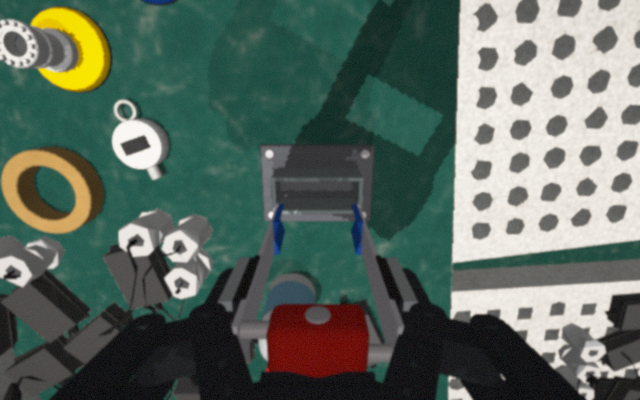

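View pics/s5z.png

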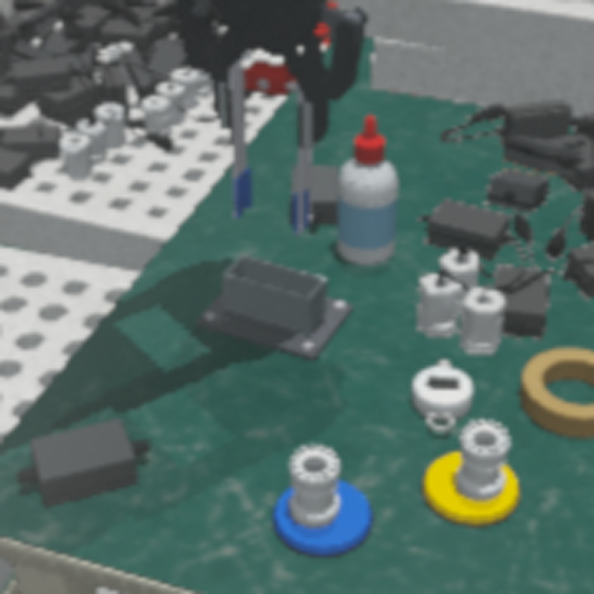

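The tongs are out and hanging straight, with the jaws open. The wrist view shows the blue jaws at px (278,230) and (357,230), and the stand is empty. Next I'll carry them near the coupling and measure it with the wrist camera.

Call:
{"fn": "send_rows", "kwargs": {"targets": [[0.15,-0.15,0,0,0,0,59],[0.4,-0.45,0,0,0,0,59],[0.8,-0.85,0,0,0,0,59],[1.2,-1.3,0,0,0,0,59],[1.6,-1.75,0,0,0,0,59]]}}

```text
time_s: 6.82
position: [0.5496, 0.1262, 0.1639]
tool_rot: [[-0.778, -0.629, 0.0], [-0.629, 0.778, -0.0], [0.0, -0.0, -1.0]]
ft_force: [-0.1, -0.0, -1.7]
grip_width: 0.0587
```

Call:
{"fn": "send_rows", "kwargs": {"targets": [[0.3,-0.35,0,0,0,0,59],[0.6,-0.65,0,0,0,0,59],[0.7,-0.75,0,0,0,0,59],[0.7,-0.75,0,0,0,0,59],[0.7,-0.75,0,0,0,0,59]]}}

```text
time_s: 7.45
position: [0.5463, 0.0776, 0.1639]
tool_rot: [[-0.777, -0.63, 0.0], [-0.63, 0.777, 0.0], [-0.0, 0.0, -1.0]]
ft_force: [-0.1, 0.4, -1.1]
grip_width: 0.059
```

```bash
cat > meas.py <<'E'
from go import *
from fit import *
def meas(tag,c=(.4915,.033)):
    s=status.observe();im,d=vision.get_image('wrist');save(tag,im)
    K,T=cam2world('wrist',s);P,u,v=cloud(np.ones(d.shape,bool),d,K,T)
    hs=cv2.cvtColor(im,cv2.COLOR_RGB2HSV)
    k=(np.hypot(P[:,0]-c[0],P[:,1]-c[1])<.028)
    t=k&(P[:,2]>.048)&(P[:,2]<.062)
    if t.sum()>5: print('top pts',t.sum(),cv2.minEnclosingCircle(P[t][:,:2].astype(np.float32)),'z',np.round(np.percentile(P[t][:,2],[5,50,95]),4))
    b=(hs[v,u][:,0]>100)&(hs[v,u][:,0]<118)&(hs[v,u][:,1]>150)&(P[:,2]<.012)&(P[:,2]>.004)&(np.hypot(P[:,0]-c[0],P[:,1]-c[1])<.06)
    if b.sum()>5: print('pad',b.sum(),cv2.minEnclosingCircle(P[b][:,:2].astype(np.float32)),'z',np.median(P[b][:,2]))
    for r in vision.masks_of('wrist','coupling_clean')[:2]:
        print('mask',round(r['p'],2),r['extent'])
    return s,im,d,K,T
E
python3 - <<'E'
from meas import *
go([.4915,.033,.165],129)
meas('w6')
E
```

```text
t 7.45 pos [0.5463 0.0776 0.1639] yaw y 129.03 w 0.05896056076118011 F [-0.1  0.4 -1.1] q [  -4.2   25.3   80.5    0.    74.2 -133.2]
shift [ 1.413 -0.003 -0.023] turn [0.    0.001 0.004]
top pts 1000 ((0.49115869402885437, 0.03303933143615723), 0.01584780402481556) z [0.0492 0.0506 0.0542]
pad 2746 ((0.49556031823158264, 0.029899872839450836), 0.03271498158574104) z 0.007932465600950456
mask 0.75 [297.7, 86.9, 339.6, 131.9]
```

View pics/w6.png

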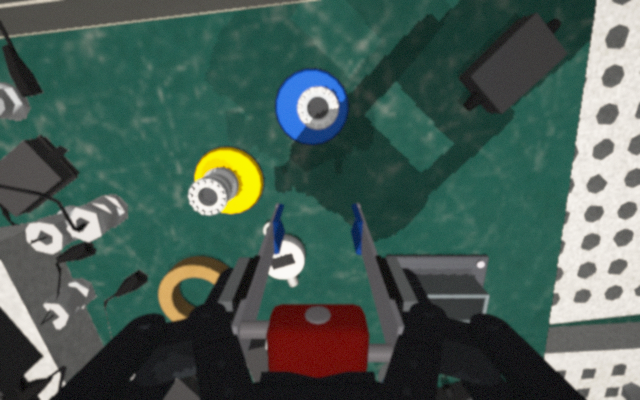

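The coupling measures (0.491, 0.033) in both the wrist and top views, at px (319,108). The jaws are at cols 273 and 360, midpoint about 317. I'll move above it.

Call:
{"fn": "send_rows", "kwargs": {"targets": [[0.2,0,0,0,0,0,59],[0.6,0,0,0,0,0,59],[1.05,0,0,0,0,0,59],[1.35,0,0,0,0,0,59],[1.41,0,0,0,0,0,59]]}}

```text
time_s: 8.18
position: [0.491, 0.0324, 0.164]
tool_rot: [[-0.778, -0.629, 0.0], [-0.629, 0.778, 0.0], [-0.0, -0.0, -1.0]]
ft_force: [-0.2, 0.1, -0.4]
grip_width: 0.0588
```

Call:
{"fn": "send_rows", "kwargs": {"targets": [[0,0,0,0,0,0,59],[0,0,0,0,0,0,59]]}}

```text
time_s: 8.43
position: [0.4919, 0.0331, 0.1638]
tool_rot: [[-0.777, -0.63, 0.0], [-0.63, 0.777, 0.0], [-0.0, -0.0, -1.0]]
ft_force: [-0.8, 0.3, -0.8]
grip_width: 0.0589
```

Run:
```python
from meas import *
go([.4913,.0332,.086],129)
s,im,d,K,T=meas('w7')
hs=cv2.cvtColor(im,cv2.COLOR_RGB2HSV);P,u,v=cloud(np.ones(d.shape,bool),d,K,T)
Q=(P-s['position'])@np.array(s['tool_rot'])
b=(hs[v,u][:,0]>100)&(hs[v,u][:,0]<130)&(hs[v,u][:,1]>130)&(P[:,2]>.075)&(P[:,2]<.15)
for sg in (1,-1):
    k=b&(Q[:,1]*sg>0);print('jaw tool xyz',k.sum(),np.round(np.percentile(Q[k],[3,50,97],axis=0),4).tolist())
```

```text
t 8.425 pos [0.4919 0.0331 0.1638] yaw y 129.03 w 0.05890250198451576 F [-0.8  0.3 -0.8] q [  -9.9   19.8   89.6    0.    70.5 -139. ]
shift [0.008 0.01  1.556] turn [-0.001  0.002  0.003]
top pts 797 ((0.4909643828868866, 0.032867513597011566), 0.015911875292658806) z [0.049  0.0507 0.0541]
pad 1878 ((0.4954584538936615, 0.029781922698020935), 0.032631877809762955) z 0.007900978022360616
mask 0.56 [299.4, 164.9, 341.6, 216.1]
jaw tool xyz 370 [[-0.0092, 0.0231, 0.0334], [-0.0017, 0.0246, 0.0432], [0.0109, 0.0259, 0.0649]]
jaw tool xyz 363 [[-0.0089, -0.0259, 0.0333], [-0.0017, -0.0246, 0.0414], [0.0108, -0.023, 0.0641]]
```

View pics/w7.png

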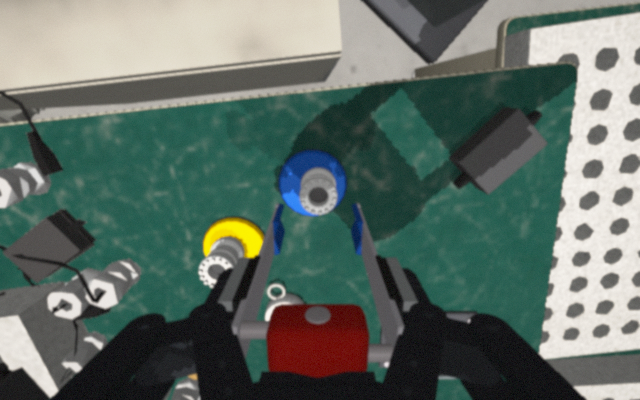

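The jaws are symmetric about the tool (±24.6 mm) and the coupling lies on the centre line. Descending.

Call:
{"fn": "send_rows", "kwargs": {"targets": [[0,0.01,0.15,0,0,0,59],[0,0.01,0.4,0,0,0,59],[0,0.01,0.6,0,0,0,59],[0,0.01,0.7,0,0,0,59],[0,0.01,0.7,0,0,0,59]]}}

```text
time_s: 9.15
position: [0.4911, 0.0332, 0.1284]
tool_rot: [[-0.777, -0.629, -0.001], [-0.629, 0.777, 0.0], [0.001, 0.001, -1.0]]
ft_force: [0.2, 0.8, -0.7]
grip_width: 0.059
```

Call:
{"fn": "send_rows", "kwargs": {"targets": [[0,0,0.15,0,0,0,59],[0,0,0.4,0,0,0,59],[0,0,0.65,0,0,0,59],[0,0,0.85,0,0,0,59],[0,0,0.85,0,0,0,59]]}}

```text
time_s: 9.78
position: [0.4908, 0.0333, 0.0855]
tool_rot: [[-0.777, -0.629, -0.002], [-0.629, 0.777, 0.0], [0.001, 0.001, -1.0]]
ft_force: [0.4, -0.3, -1.0]
grip_width: 0.059
```

Run:
```python
from meas import *
go([.4913,.0332,.086],129)
meas('w8')
im,d=vision.get_image('scene');cv2.imwrite('pics/s8z.png',cv2.resize(im[200:300,250:400,::-1],None,fx=4,fy=4,interpolation=2))
```

```text
t 9.775 pos [0.4908 0.0333 0.0855] yaw y 129.01 w 0.058977780632060516 F [ 0.4 -0.3 -1. ] q [  -9.9   25.7   95.8   -0.    58.6 -138.9]
shift [-0.007 -0.007 -0.011] turn [ 0.01  -0.009  0.001]
top pts 1946 ((0.49126628041267395, 0.03285880759358406), 0.02804071083664894) z [0.0489 0.0508 0.0561]
pad 2628 ((0.49514976143836975, 0.029494617134332657), 0.032514557242393494) z 0.007909118943957752
mask 0.97 [289.9, 192.9, 342.8, 265.8]
```

View pics/w8.png

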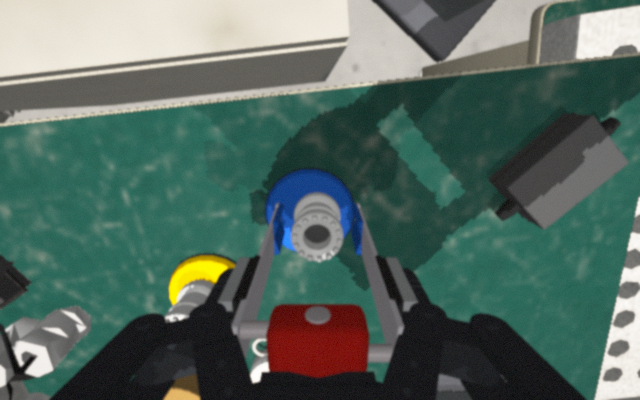

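View pics/s8z.png

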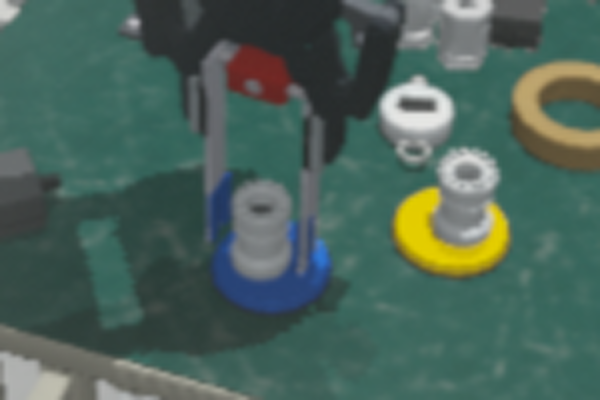

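The coupling is between the jaws: wrist px (318,232), with the jaws at 277 and 357. I'll close gradually.

Call:
{"fn": "send_rows", "kwargs": {"targets": [[0,0,0,0,0,0,56],[0,0,0,0,0,0,53],[0,0,0,0,0,0,50],[0,0,0,0,0,0,47],[0,0,0,0,0,0,45]], "grip_force": 25}}

```text
time_s: 10.55
position: [0.4912, 0.0332, 0.0863]
tool_rot: [[-0.777, -0.629, -0.0], [-0.629, 0.777, 0.0], [0.0, 0.0, -1.0]]
ft_force: [-1.0, -0.2, -1.7]
grip_width: 0.0453
```

Call:
{"fn": "send_rows", "kwargs": {"targets": [[0,0,0,0,0,0,43],[0,0,0,0,0,0,42],[0,0,0,0,0,0,41],[0,0,0,0,0,0,40],[0,0,0,0,0,0,38]]}}

```text
time_s: 11.18
position: [0.4913, 0.0332, 0.0864]
tool_rot: [[-0.777, -0.629, 0.0], [-0.629, 0.777, -0.0], [-0.0, -0.0, -1.0]]
ft_force: [-0.1, 0.6, 0.1]
grip_width: 0.0398
```

Call:
{"fn": "send_rows", "kwargs": {"targets": [[0,0,0,0,0,0,36],[0,0,0,0,0,0,36],[0,0,0,0,0,0,36]]}}

```text
time_s: 11.55
position: [0.4912, 0.0332, 0.0864]
tool_rot: [[-0.777, -0.629, 0.0], [-0.629, 0.777, -0.0], [-0.0, -0.0, -1.0]]
ft_force: [-0.2, 0.9, 2.5]
grip_width: 0.0401
```

Run:
```python
from meas import *
go([.4913,.0332,.086],129)
meas('w9')
```

```text
t 11.55 pos [0.4912 0.0332 0.0864] yaw y 129.01 w 0.04013123807352426 F [-0.2  0.9  2.5] q [  -9.9   25.6   95.8   -0.    58.6 -138.9]
shift [-0.001 -0.001  0.008] turn [-0.001  0.     0.001]
top pts 1915 ((0.4900650382041931, 0.03240992873907089), 0.02091328613460064) z [0.0485 0.0505 0.0558]
pad 2430 ((0.4951845407485962, 0.029489099979400635), 0.03257919102907181) z 0.007853392660968517
mask 0.93 [290.7, 190.8, 346.4, 264.8]
```

View pics/w9.png

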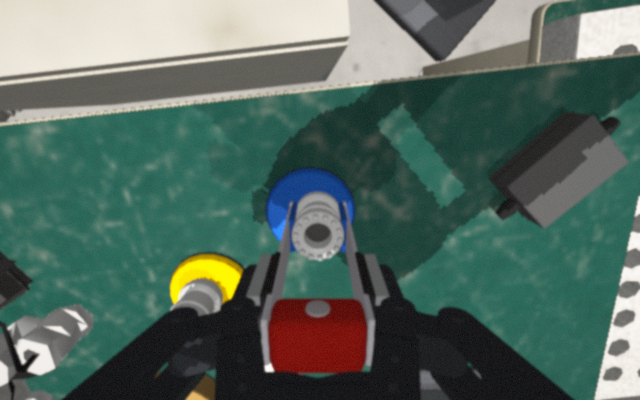

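The fingers stalled at 40 mm while commanded to 36, and the jaws are against the coupling in the picture. Lifting slowly.

Call:
{"fn": "send_rows", "kwargs": {"targets": [[0,0,-0.05,0,0,0,36],[0,0,-0.15,0,0,0,36],[0,0,-0.3,0,0,0,36],[0,0,-0.4,0,0,0,36],[0,0,-0.4,0,0,0,36]]}}

```text
time_s: 12.28
position: [0.4914, 0.0332, 0.1068]
tool_rot: [[-0.777, -0.629, 0.001], [-0.629, 0.777, -0.0], [-0.001, -0.001, -1.0]]
ft_force: [0.6, -0.5, -2.3]
grip_width: 0.0399
```

Run:
```python
from meas import *
go([.4913,.0332,.086],129)
im,d=vision.get_image('wrist');save('w10',im)
im,d=vision.get_image('scene');cv2.imwrite('pics/s10z.png',cv2.resize(im[180:300,250:400,::-1],None,fx=4,fy=4,interpolation=2))
```

```text
t 12.275 pos [0.4914 0.0332 0.1068] yaw y 129.01 w 0.03991536398418819 F [ 0.6 -0.5 -2.3] q [  -9.9   23.9   94.3   -0.    61.7 -138.9]
shift [0.001 0.002 0.416] turn [-0.005  0.004  0.001]
```

View pics/s10z.png

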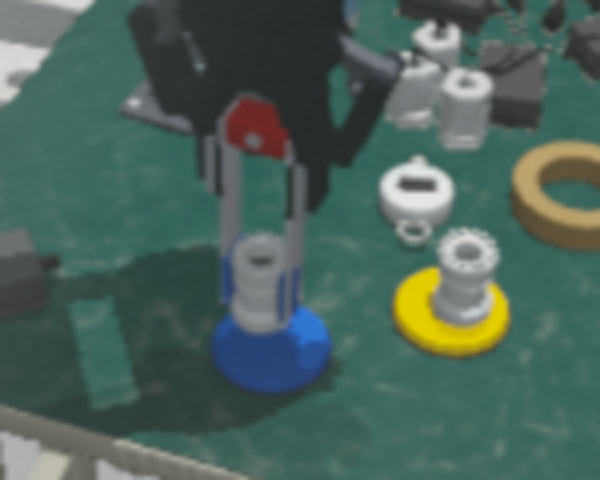

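The coupling has come off the pad, held by the jaws at zoomed px (262,285). I'll keep lifting, about 110 mm more.

Call:
{"fn": "send_rows", "kwargs": {"targets": [[0,0,-0.1,0,0,0,36],[0,0,-0.35,0,0,0,36],[0,0,-0.65,0,0,0,36],[0,0,-0.95,0,0,0,36],[0,0,-1.2,0,0,0,36]]}}

```text
time_s: 13.0
position: [0.4913, 0.0332, 0.1676]
tool_rot: [[-0.777, -0.629, 0.001], [-0.629, 0.777, -0.0], [-0.001, -0.001, -1.0]]
ft_force: [-0.6, 0.3, -3.1]
grip_width: 0.04
```

Call:
{"fn": "send_rows", "kwargs": {"targets": [[0,0,-0.25,0,0,0,36],[0,0,-0.55,0,0,0,36],[0,0,-0.8,0,0,0,36],[0,0,-0.95,0,0,0,36],[0,0,-1.0,0,0,0,36]]}}

```text
time_s: 13.62
position: [0.4912, 0.0332, 0.2166]
tool_rot: [[-0.777, -0.629, 0.0], [-0.629, 0.777, -0.0], [-0.0, -0.0, -1.0]]
ft_force: [-0.2, -0.2, -1.9]
grip_width: 0.0404
```

Call:
{"fn": "send_rows", "kwargs": {"targets": [[0,0,0,0,0,0,36],[0,0,0,0,0,0,36],[0,0,0,0,0,0,36],[0,0,0,0,0,0,36],[0,0,0,0,0,0,36]]}}

```text
time_s: 14.25
position: [0.4912, 0.0332, 0.2163]
tool_rot: [[-0.777, -0.629, -0.0], [-0.629, 0.777, 0.0], [0.0, 0.0, -1.0]]
ft_force: [-0.1, 1.2, -1.6]
grip_width: 0.04
```

Run:
```python
from meas import *
go([.4913,.0332,.22],129)
s=status.observe();im,d=vision.get_image('wrist');save('w11',im)
K,T=cam2world('wrist',s)
for r in vision.masks_of('wrist','coupling_clean')[:1]:
    P,u,v=cloud(r['pixels'],d,K,T);print('wrist',r['p'],np.round(np.percentile(P,[3,50,97],axis=0),4).tolist())
im,d=vision.get_image('scene');K,T=cam2world('scene')
for r in vision.masks_of('scene','coupling_clean')[:2]:
    P,u,v=cloud(r['pixels'],d,K,T);print('scene',r['p'],r['extent'],np.round(np.percentile(P,[3,50,97],axis=0),4).tolist())
cv2.imwrite('pics/s11z.png',cv2.resize(im[110:290,240:400,::-1],None,fx=3.3,fy=3.3,interpolation=2))
print(status.observe()['time_s'])
```

```text
t 14.25 pos [0.4912 0.0332 0.2163] yaw y 129.01 w 0.04004658809392577 F [-0.1  1.2 -1.6] q [  -9.9   16.7   84.7   -0.    78.5 -138.9]
shift [-0.002 -0.002 -0.075] turn [ 0.001 -0.001  0.001]
wrist 0.92 [[0.4758, 0.0182, 0.1454], [0.4881, 0.031, 0.1789], [0.5032, 0.0452, 0.1839]]
scene 0.88 [309.1, 196.4, 322.2, 222.4] [[0.4769, 0.0142, 0.141], [0.4856, 0.0222, 0.169], [0.5008, 0.0415, 0.1833]]
14.45
```

View pics/s11z.png

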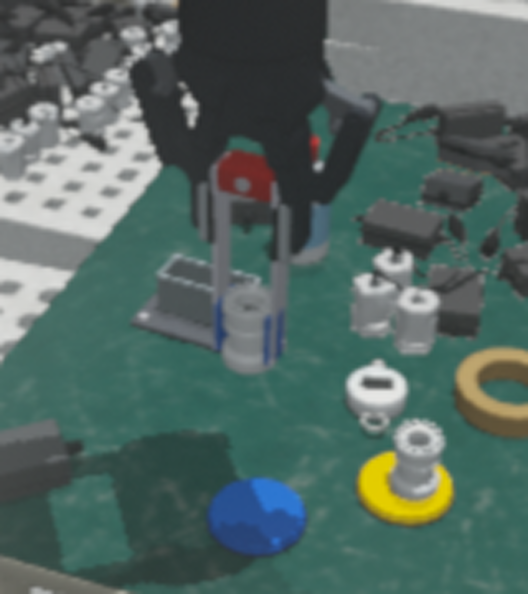

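View pics/w11.png

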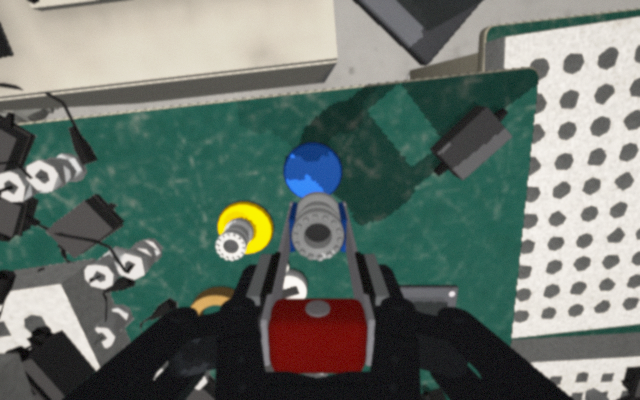

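The coupling is held upright at wrist px (318,230). Its top is at 0.184 m, so the underside is about 0.138 m. Nothing else has moved, so I'm handing in.

```bash
python3 -c "
from rig import env
print(env.close_job())"
```

```text
the job is handed in; nothing more can be done
None
```

The tongs are out of the stand and closed on the clean coupling. I handed the job in at about 14.5 s of the 42 s, still holding the coupling up; the hand-in reports no verdict.

- **Tongs:** I gripped them by the plates at 20 N, squeezed to a 59 mm opening, and drew them straight up out of the stand. Around the coupling I closed them at 25 N while it still stood on the blue pad. The fingers stopped at 40 mm of a commanded 36 mm. That is about 12 mm of travel per arm, against the stated 11 mm and the 14 mm stop.
- **Coupling at hand-in:** Its top measured 0.184 m in the wrist view and 0.183 m in the scene view, so its underside is about 0.138 m up. It looked upright, the grip width stayed at 40 mm, and the arm was still. The fingers stayed well above it throughout.
- **Other things:** In the last pictures the uncleaned coupling is still on its yellow pad and nothing else appears to have moved. I checked this by eye only and did not measure it.

**Disagreements:** The scene camera put the clean coupling about 4 mm off in y from the top and wrist cameras, which agreed to about 1 mm, so I used those two. One pose reading taken before the arm had settled was about 4 mm off. I re-read it after a short wait and corrected before gripping.

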